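# Load a tin into the parts carousel and present it at the front

## Task

Load the tall parts tin standing on the flap into the carousel's one empty bay: keep it upright and, still gripping it, push it down until the bay's sprung pad is fully depressed, then let it go there. Then turn the carousel by its central knob until that tin stands square behind the front pointer, and finish while still gripping the knob, holding the turntable still. Leave the bell, tire lever, spanner and blue box where they lie.

Things in the scene. Friction and masses are not known exactly. Their poses are not given: they have to be found in the camera images.
- tin: The loose tall parts tin: an upright aluminium cylinder with a grey plastic lid of the same diameter, 44 mm diameter, 64 mm tall, 0.11 to 0.22 kg, with a 3 mm high steel button on the lid. It stands on the flap, on either side of the carousel; it is the only tin off the carousel. Its origin is at its centre (half-way up, 32 mm above its underside); z is its axis, up.
- bay (a point): Centre of the top face of the sprung pad (at rest) in the turntable's only empty bay, 46 mm above the flap, 95 mm from the turntable axis; it travels with the turntable. A round wall, 52 mm inner and 60 mm outer diameter, stands 8 mm above the resting pad. Local x points to the turntable axis.
- pad (a joint): Travel of the sprung pad, m: 0 at rest, 0.008 fully depressed. It takes about 4 N to start moving and about 10 N to reach the bottom, and rises again when let go (damped); the weight of the tin alone does not press it down.
- turntable (a joint): Angle of the turntable, rad, growing anticlockwise seen from above; 0 (or 6.283) has the empty bay exactly at the front pointer; starts between 1.0 and 5.28. A 250 mm aluminium disc, top face 32 mm above the flap; turns both ways (stops at -7 and 7 rad) against 0.06 N m of friction and stays where it is left.
- knob (a point): The round black knob on the turntable's axis, fixed to the turntable, 40 mm diameter and 38 mm tall, origin at its centre, 152 mm above the flap (top 171 mm, underside 133 mm); a 22 mm post carries it. Being round it can be gripped at any yaw.
- front (a point): Where the bay's centre must come: 95 mm from the turntable axis towards the front pointer, 46 mm above the flap. The pointer is a black tongue (26 mm wide, 6 mm high) on the fixed base reaching beyond the disc on the robot's side, with an upright steel pin (14 mm diameter, 34 mm high) at its end, 156 mm from the axis.
- bell: Green bicycle bell, 54 mm diameter, 36 mm high, on the flap on the other side of the carousel from the tin; leave it. Origin at the centre of its underside.
- tire_lever: Red steel tire lever, about 130 mm long, 18 mm wide, lying flat on the left, beyond the tin or bell; leave it. Origin under its middle.
- spanner: Chrome spanner, 150 mm long, lying flat on the right; leave it. Origin at the underside.
- parts_box: Translucent blue pill-shaped box, 90 x 40 x 24 mm, lying behind the carousel; leave it. Origin at the centre of its underside.
- carousel: Fixed base of the carousel, origin on the turntable axis at the flap's surface. On its turntable, every 72 deg from the empty bay at 95 mm from the axis, four short tins are fixed in the other bays (46 mm diameter, tops 79 mm above the flap). Its -x axis points along the front pointer.
Mind the look-alikes: they are no part of the job. What is meant by the tin is not red, and is the larger of those in its own colour.

How it is judged:
By the outcome, as a careful person would: the job done as asked, in the order asked, and still so for the second after the job is handed in, while the arm keeps its last pose, push and grip.
It also fails if it takes over 72 s, if anything falls off the work surface, if the arm or the gripper's body presses on something with over 40 N, if the wrist force passes 120 N, or if a joint passes its speed limit or range.

## Robot

A 7-joint arm with a two-finger parallel gripper is mounted at the origin on the work surface. World frame = base frame: x ahead of the robot, y to its left, z up, the work surface at z = 0. Lengths are in mm, angles in rad, forces in N, time in s.
With the tool pointing down it reaches from about 400 to 875 mm from the base axis. Payload 4.4 kg.
Tool frame: the origin (TCP) lies at the very end of the fingers, on their centre line; the grasp point (between the pads) lies 19 mm behind it (ctrl.pinch_z is the z of the grasp point in the tool frame, in mm); z points along the fingers, x is the direction in which the jaws open and shut, and the axes are right-handed (so a half turn about z gives the same grasp; the last joint's range is limited). The gripper opens to 85 mm and grips with 20 to 120 N. Pads are 22 mm wide; open, the fingers measure 114 mm over their backs; the gripper's body (76 mm by 85 mm) begins 54 mm behind the grasp point. The pads swing forward as they close: fully open they stand 13 mm farther back than shut.
Start: joints at [-1.259, 0.628, 0.038, 1.517, -0.027, 0.996, -0.02], TCP at [239.747, 604.185, 231.313] pointing down, gripper open.
Joint ranges: [-3.06, 3.06], [-0.37, 2.12], [-1.25, 1.32], [0.18, 2.47], [-1.1, 4.24], [0.23, 1.98], [-2.94, 2.94]. Speed limits (rad/s): [2.57, 2.57, 3.14, 3.14, 3.14, 3.14, 3.14].

## Interface

Orientations are given as [roll, pitch, yaw] about the fixed x, y, z axes, in that order (R = Rz(yaw) Ry(pitch) Rx(roll)).
In Python, from cell import sensors, get_image, order, ctrl gives the robot as it stands.
- The arm moves only by the tool arm_command, never from a script. Its argument "rows" is a list that holds one entry, the list of rows, each a list of 6 numbers: the shift along the tool's x, y, z in mm, then the turn, a rotation vector about the tool's x, y, z in degrees. A call has 1 to 20 rows; each row is the pose to reach, as a shift and turn from the pose commanded when the call began, along the tool's axes at that moment; what a row does not reach only later rows make up. A row lasts 1/12 s, in which the tool goes at most 41.7 mm and 7.16 degrees, less where a joint would pass 70% of its speed; a pose out of reach is approached as far as the arm can. A call with a gripper value outside its range is refused whole. "claw" is the opening, from -1 (shut) to 1 (fully open), set as the call begins (left out, the last holds). The fingers move at their own pace and stop on an object; the grip force is fixed at half the most. Time passes only in rows, so rows that repeat a pose let the fingers close. It gives the time, the measured TCP pose, the force and the opening at its end, in the units of the state.
- sensors.read_state(): the state, without advancing time (a new reading comes with each control period).
- get_image(name): name is "scene" or "top" or "wrist"; returns a dict with "pixels" (400x640x3 uint8, red, green, blue), "z_map" (400x640 float32, mm along the optical axis (not along the pixel's ray), 0 where there is no reading), "K" (3x3 intrinsics, pixels), "pose" (4x4, takes a point from camera to world coordinates). Camera axes: x right, y up, looking along -z (the intrinsics and any distortion apply to the point x, -y, -z); pixel columns grow to the right and rows downward; lengths in mm; the calibration is good to about 2 mm. The wrist camera is an equidistant fisheye: a pixel r from the principal point sees the ray r / f radians off the axis. A picture is of the moment at which its call begins.
- order.finish_job(): hands the job in, once; it reports no verdict.
The state is a dict: "clock": time; "qpos": joint angles; "qd": joint speeds; "tau": joint torques, N m; "eef_pos": TCP position; "tool_rot": TCP orientation; "force": force on the tool from outside, world axes, zero at the start; "torque": the same for the moment, N m; "width": finger opening in mm.
Only numpy, scipy, OpenCV 4.12 (cv2) and the standard library are available. Lean on these libraries where they do the work, as an engineer would, in place of code of your own. Each camera call takes 0.05 s, during which the arm holds its last target.

## Working session

There is one attempt and no reset: what is moved stays moved. The work goes in short steps, Python scripts to look and compute and a tool call to move; the robot and the scene stay as the last step left them, time stands still between calls to the robot, and variables do not carry over. Pictures are saved under pics/ and viewed, and the job is handed in when it is done.

Besides the shell and the picture viewer there is one more tool, called after ">>>" by a JSON object that holds its "method" and its "body". arm_command: Moves the arm, as the interface text tells. Its arguments: {"type":"object","properties":{"rows":{"type":"array","items":{"type":"array","items":{"type":"array","items":{"type":"number"}}}},"claw":{"type":"number"}},"required":["rows"]}

```bash
ls; mkdir -p pics
python3 - <<'E'
from cell import sensors,get_image,ctrl
import cv2,numpy as np
print(sensors.read_state(), ctrl.pinch_z)
for n in ("scene","top","wrist"):
    d=get_image(n); cv2.imwrite(f"pics/a_{n}.png",d["pixels"][:,:,::-1]); np.savez(f"a_{n}.npz",**d); print(n,d["K"].tolist(),np.round(d["pose"],3).tolist())
E
```

```text
pics
{'clock': 0.0, 'qpos': array([-1.25880684,  0.62933262,  0.03850598,  1.51836373, -0.02699087,
        0.99630804, -0.020002  ]), 'qd': array([-1.09147738e-03, -4.95905920e-04, -4.27189989e-04, -4.21269874e-04,
        4.90934548e-04, -7.98957618e-05, -1.26752658e-03]), 'tau': array([-1.61428798e-04, -5.63397110e+01,  1.22596946e+00, -1.93440467e+01,
        1.10496857e-02,  1.07121805e-02,  1.83659211e-05]), 'eef_pos': array([239.54357956, 603.57931766, 230.4003932 ]), 'tool_rot': array([3.14152308e+00, 1.89096236e-03, 1.19295804e+00]), 'force': array([ 0.03211969,  0.01412423, -0.19752238]), 'torque': array([ 0.02180397, -0.01408834, -0.05249437]), 'width': 85.2607839148176} -18.700000000000003
scene [[362.2242041699704, 0.0, 315.70559453378644], [0.0, 362.2242041699704, 197.763928553825], [0.0, 0.0, 1.0]] [[-0.1, -0.823, 0.56, 1037.014], [0.995, -0.091, 0.044, 35.116], [0.015, 0.561, 0.827, 761.689], [0.0, 0.0, 0.0, 1.0]]
top [[385.2574762800953, 0.0, 318.8930922366866], [0.0, 385.2574762800953, 205.6997254209728], [0.0, 0.0, 1.0]] [[-0.01, 0.981, -0.191, 377.169], [-1.0, -0.007, 0.017, 4.512], [0.016, 0.191, 0.981, 1117.199], [0.0, 0.0, 0.0, 1.0]]
wrist [[309.70691628693146, 0.0, 317.8518471489169], [0.0, 309.70691628693146, 194.5846107976153], [0.0, 0.0, 1.0]] [[0.368, -0.898, -0.243, 178.833], [0.93, 0.355, 0.098, 628.101], [-0.002, -0.262, 0.965, 372.745], [0.0, 0.0, 0.0, 1.0]]
```

View pics/a_scene.png

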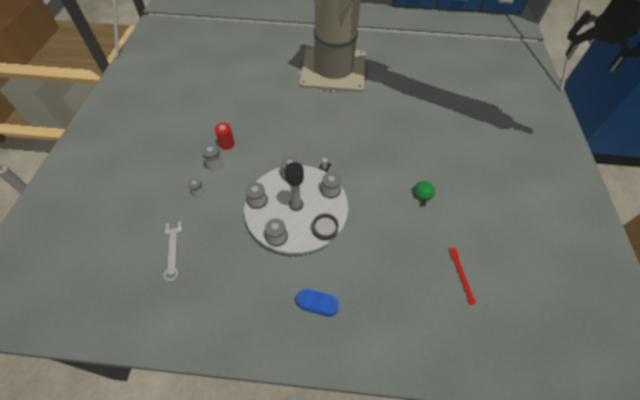

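View pics/a_top.png

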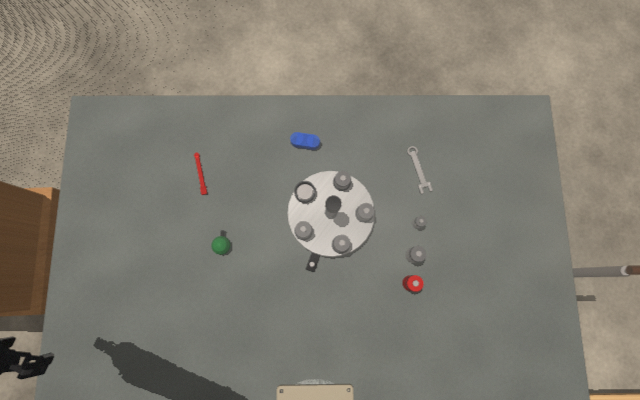

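View pics/a_wrist.png

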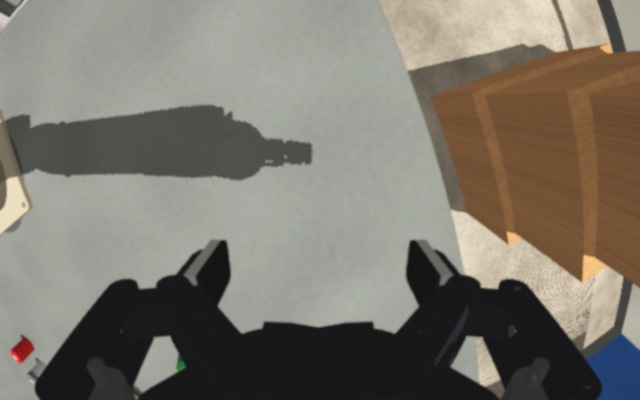

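The scene view shows the turntable at (296,208), with the empty bay ring at (325,227). In the top view, the grey tins are at (417,255), which is the larger and so the target, and (420,222), the smaller. A red tin is at (415,284), the pointer pin at about (312,264), the empty bay at (305,191) and the knob at (333,204).

```bash
cat > h.py <<'E'
import numpy as np,cv2
def cloud(d):
    K=d["K"];P=d["pose"];z=d["z_map"]
    v,u=np.mgrid[0:z.shape[0],0:z.shape[1]]
    c=np.stack([(u-K[0,2])/K[0,0]*z,-(v-K[1,2])/K[1,1]*z,-z,np.ones_like(z)],-1)
    w=(c@P.T)[...,:3]; w[z<=0]=np.nan
    return w
def ray(d,u,v,h):
    K=d["K"];P=d["pose"]
    r=P[:3,:3]@np.array([(u-K[0,2])/K[0,0],-(v-K[1,2])/K[1,1],-1]);o=P[:3,3]
    return o+r*(h-o[2])/r[2]
E
python3 - <<'E'
from h import *
for n in("top","scene"):
    d=dict(np.load(f"a_{n}.npz")); print(d.keys()); w=cloud(d)
    for (u,v) in ([(417,254),(420,222),(415,284),(333,203),(305,191),(312,264),(343,180),(366,211),(341,243),(303,230),(380,280),(250,300),(320,320),(222,245)] if n=="top" else [(211,150),(195,183),(294,170),(325,227),(325,161),(223,126),(256,187),(331,180),(275,226),(200,240),(450,220)]):
        print(n,u,v,np.round(w[v,u],1))
    m=(np.abs(w[...,0]-560)<180)&(np.abs(w[...,1])<320)
    print(np.nanmedian(w[m][:,2]))
    img=d["pixels"][:,:,::-1]
    c=img[100:320,180:450] if n=="top" else img[110:330,150:490]
    cv2.imwrite(f"pics/b_{n}.png",cv2.resize(c,None,fx=2.3,fy=2.3,interpolation=cv2.INTER_CUBIC))
E
```

```text
dict_keys(['pixels', 'z_map', 'K', 'pose'])
top 417 254 [ 446.  -279.2   68.6]
top 420 222 [ 536.9 -298.7   47.3]
top 415 284 [ 366.2 -268.9   69.3]
top 333 203 [568.9 -47.7 167.5]
top 305 191 [628.7  25.   46.8]
top 312 264 [423.2   6.4  32.4]
top 343 180 [651.4 -81.3  81.2]
top 366 211 [ 564.4 -143.2   75.8]
top 341 243 [476.8 -72.4  77.2]
top 303 230 [512.9  30.1  77.7]
top 380 280 [ 377.6 -186.8    3.5]
top 250 300 [326.  181.3   1. ]
top 320 320 [269.5 -14.9  -0.6]
top 222 245 [478.3 258.3  31.8]
0.35735646615216865
dict_keys(['pixels', 'z_map', 'K', 'pose'])
scene 211 150 [ 452.6 -278.9   69.4]
scene 195 183 [ 545.3 -297.8   51.3]
scene 294 170 [572.9 -48.1 171.1]
scene 325 227 [632.   26.   49.6]
scene 325 161 [428.7   9.   36.6]
scene 223 126 [ 365. -270.   68.]
scene 256 187 [ 561.8 -141.2   81.3]
scene 331 180 [522.3  29.6  81.1]
scene 275 226 [658.3 -81.1  79.7]
scene 200 240 [ 671.  -262.4    1.6]
scene 450 220 [551.4 328.7   0.6]
2.23178191619337
```

View pics/b_top.png

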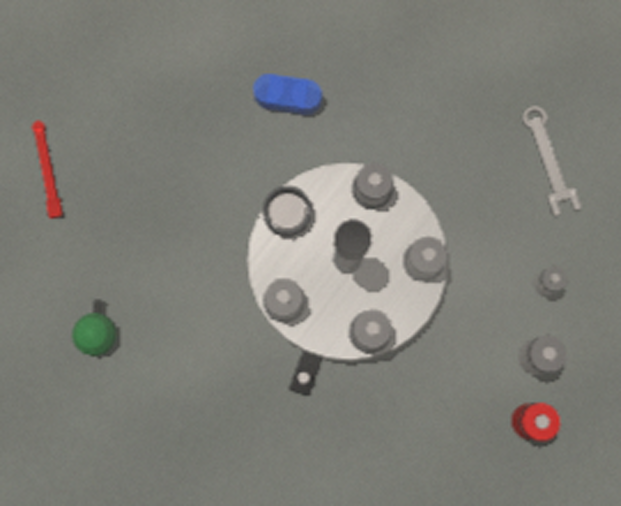

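View pics/b_scene.png

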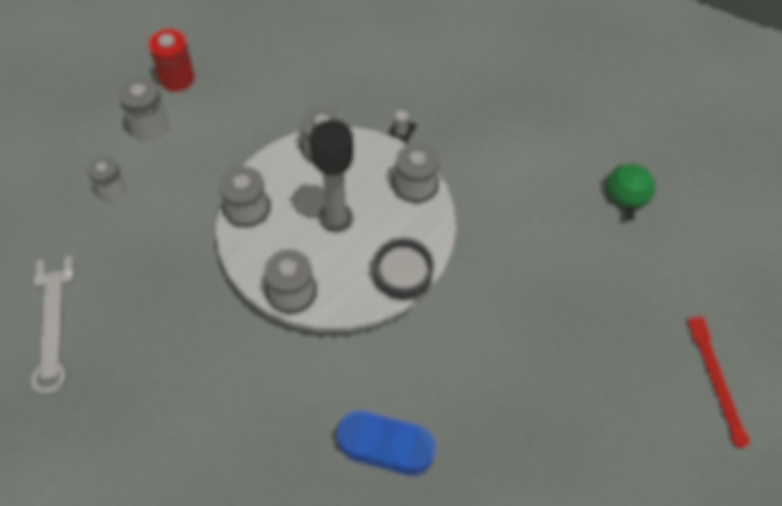

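Run:
```python
from h import *
R={}
for n in("top","scene"):
    d=dict(np.load(f"a_{n}.npz")); w=cloud(d)
    def lid(name,x,y,z,tol,r):
        m=(np.hypot(w[...,0]-x,w[...,1]-y)<r)&(abs(w[...,2]-z)<tol)
        v,u=np.nonzero(m); (cu,cv),(a,b),_=cv2.fitEllipse(cv2.convexHull(np.stack([u,v],1).astype(np.float32)))
        p=ray(d,cu,cv,z); R[n,name]=p
        print(n,name,m.sum(),np.round(p[:2],1),"cloud",np.round(w[m].mean(0),1), "ell",round(a,1),round(b,1))
        return p
    lid("tin",449,-279,64,9,35)
    lid("small",540,-298,46,9,30)
    lid("knob",570,-48,171,9,35)
    ts=[lid(f"t{i}",*xy,79,9,35) for i,xy in enumerate([(655,-81),(563,-142),(479,-72),(517,30)])]
    lid("pin",425,8,34,12,20)
    # disc: brightness mask
    im=d["pixels"].astype(int); hsv=cv2.cvtColor(d["pixels"],cv2.COLOR_RGB2HSV)
    m=((np.hypot(w[...,0]-570,w[...,1]+50)<145)&(abs(w[...,2]-32)<12)&(im.min(-1)>105)).astype(np.uint8)
    cs,_=cv2.findContours(m,cv2.RETR_EXTERNAL,cv2.CHAIN_APPROX_NONE); c=max(cs,key=cv2.contourArea); c=cv2.convexHull(c)
    (cu,cv_),ab,_=cv2.fitEllipse(c); print("disc",ray(d,cu,cv_,32)[:2].round(1),ab)
    # ring dark
    q=(np.hypot(w[...,0]-630,w[...,1]-25)<40)&(im.max(-1)<85)
    v,u=np.nonzero(q);h=cv2.convexHull(np.stack([u,v],1).astype(np.float32));(cu,cv_),ab,_=cv2.fitEllipse(h)
    print("ring",q.sum(),ray(d,cu,cv_,54)[:2].round(1),ab)
    # pad
    q=(np.hypot(w[...,0]-630,w[...,1]-25)<32)&(im.min(-1)>105)
    m=q.astype(np.uint8);cnt,l,st,ce=cv2.connectedComponentsWithStats(m);
    k=l[tuple(reversed((305,191) if n=="top" else (325,227)))];print("pad",st[k],ray(d,*ce[k],46)[:2].round(1))
```

```text
top tin 210 [ 448.  -281.3] cloud [ 447.9 -281.6   63.6] ell 15.7 16.5
top small 99 [ 541.2 -299.6] cloud [ 541.2 -299.8   44.9] ell 10.8 11.0
top knob 199 [568.6 -46.8] cloud [568.9 -46.9 169.9] ell 15.6 15.7
top t0 203 [657.4 -79.1] cloud [658.3 -79.6  75.5] ell 15.5 15.9
top t1 210 [ 565.5 -141.1] cloud [ 566.  -141.8   75.8] ell 15.8 16.2
top t2 219 [478.  -72.6] cloud [478.4 -73.   75.7] ell 16.1 16.6
top t3 213 [516.1  31.3] cloud [516.7  31.6  75.7] ell 15.9 16.5
top pin 20 [423.9   8.4] cloud [423.9   8.5  33.4] ell 4.5 4.9
disc [566.7 -46.5] (85.47280883789062, 86.52780151367188)
ring 67 [624.4  26.2] (19.31731605529785, 21.05668067932129)
pad [297 184  18  16 221] [627.5  25.6]
scene tin 215 [ 450.6 -283.7] cloud [ 451.3 -283.3   64.6] ell 15.3 17.8
scene small 129 [ 543.9 -301.1] cloud [ 543.  -302.2   45.6] ell 12.5 13.1
scene knob 267 [573.6 -49.4] cloud [573.  -49.2 171.1] ell 17.6 19.3
scene t0 326 [661.2 -81.4] cloud [660.1 -81.7  77.3] ell 19.4 20.9
scene t1 271 [ 569.2 -143.5] cloud [ 567.8 -144.    77.2] ell 17.1 19.6
scene t2 124 [480.6 -75.9] cloud [472.6 -80.7  77.7] ell 14.8 18.3
scene t3 257 [520.2  28.5] cloud [518.9  28.9  77.5] ell 16.6 19.2
scene pin 31 [426.8   6.3] cloud [425.6   6.3  32.6] ell 5.1 6.5
disc [580.5 -48.4] (89.03096771240234, 103.7791976928711)
ring 168 [634.4  25.7] (25.150861740112305, 25.923175811767578)
pad [315 218  21  18 289] [627.9  25.8]
```

Run:
```python
import numpy as np
from scipy.optimize import least_squares
D={"top":([(657.4,-79.1),(565.5,-141.1),(478,-72.6),(516.1,31.3)],(423.9,8.4)),"scene":([(661.2,-81.4),(569.2,-143.5),(480.6,-75.9),(520.2,28.5)],(426.8,6.3))}
for n,(t,p) in D.items():
    t=np.array(t);k=np.array([-1,-2,-3,-4])*np.deg2rad(72)
    f=lambda q:(np.stack([q[0]+95*np.cos(q[2]+k),q[1]+95*np.sin(q[2]+k)],1)-t).ravel()
    s=least_squares(f,[569,-47,0.9]);q=s.x
    a=np.arctan2(p[1]-q[1],p[0]-q[0]); print(n,q,np.rad2deg(q[2]),s.fun.round(1),"bay",q[0]+95*np.cos(q[2]),q[1]+95*np.sin(q[2]),"pin r",np.hypot(p[0]-q[0],p[1]-q[1]),"ptr",np.rad2deg(a),"turn",np.rad2deg(a-q[2]))
```

```text
top [568.884467   -46.66952285   0.90690276] 51.961700584121104 [ 0.7 -0.1  0.  -0.5 -0.5 -0.2 -0.3  0.8] bay 627.422335003948 28.152385773277942 pin r 155.09077347845803 ptr 159.20169560095977 turn 107.23999501683865
scene [572.40719849 -49.34822099   0.90835971] 52.04517780404348 [ 0.5 -0.4 -0.  -0.8  0.5  0.3 -1.   0.9] bay 630.8359924469639 25.55889507488436 pin r 155.87873732781634 ptr 159.08412247182758 turn 107.03894466778411
```

>>> {"method": "arm_command", "body": {"rows": [[[-383,346,0,0,0,58],[-383,346,0,0,0,58],[-383,346,0,0,0,58],[-383,346,0,0,0,58],[-383,346,0,0,0,58],[-383,346,0,0,0,58],[-383,346,0,0,0,58],[-383,346,0,0,0,58],[-383,346,0,0,0,58],[-383,346,0,0,0,58],[-383,346,0,0,0,58],[-383,346,0,0,0,58],[-383,346,0,0,0,58],[-383,346,0,0,0,58],[-383,346,0,0,0,58],[-383,346,0,0,0,58]]], "claw": 1}}

```text
clock: 1.48
eef_pos: [419.6, 121.6, 231.1]
tool_rot: [-3.141, 0.001, 0.182]
force: [0.1, 0.2, -0.1]
width: 85.2
```

```bash
cat > st.py <<'E'
from cell import sensors
import numpy as np,sys
s=sensors.read_state()
print("t",s["clock"],"q",s["qpos"].round(3),"p",s["eef_pos"].round(1),"rpy",np.rad2deg(s["tool_rot"]).round(2),"F",s["force"].round(1),"T",s["torque"].round(2),"w",round(s["width"],1))
def rel(x,y,z,yaw):
    from scipy.spatial.transform import Rotation as Ro
    R=Ro.from_euler("xyz",s["tool_rot"]);T=Ro.from_euler("xyz",[180,0,yaw],degrees=True)
    print("shift",R.inv().apply(np.array([x,y,z])-s["eef_pos"]).round(1),"turn",np.rad2deg((R.inv()*T).as_rotvec()).round(2))
if len(sys.argv)>4: rel(*map(float,sys.argv[1:5]))
E
python3 st.py 449.3 -282.5 160 -75
```

```text
t 1.4833 q [-0.622  0.347  0.367  2.088 -0.184  0.738  0.043] p [419.6 121.6 231.1] rpy [-1.7996e+02  3.0000e-02  1.0420e+01] F [ 0.1  0.2 -0.1] T [-0.01  0.03  0.01] w 85.2
shift [-43.9 402.9  70.9] turn [-1.000e-02  6.000e-02  8.542e+01]
```

>>> {"method": "arm_command", "body": {"rows": [[[-44,403,0,0,0,85.4],[-44,403,0,0,0,85.4],[-44,403,0,0,0,85.4],[-44,403,0,0,0,85.4],[-44,403,0,0,0,85.4],[-44,403,0,0,0,85.4],[-44,403,0,0,0,85.4],[-44,403,0,0,0,85.4],[-44,403,50,0,0,85.4],[-44,403,50,0,0,85.4],[-44,403,50,0,0,85.4],[-44,403,50,0,0,85.4],[-44,403,50,0,0,85.4],[-44,403,50,0,0,85.4],[-44,403,50,0,0,85.4],[-44,403,50,0,0,85.4]]]}}

```text
clock: 2.82
eef_pos: [450.0, -282.5, 181.6]
tool_rot: [-3.141, 0.0, -1.306]
force: [-0.7, -0.5, -0.6]
width: 85.5
```

```bash
python3 st.py
python3 - <<'E'
from cell import get_image
import cv2,numpy as np
d=get_image("wrist");np.savez("c.npz",**d);cv2.imwrite("pics/c.png",d["pixels"][:,:,::-1])
E
```

```text
t 2.8167 q [ 0.046  0.629  0.722  1.915 -0.567  0.811 -0.227] p [ 450.  -282.5  181.6] rpy [-1.7995e+02  2.0000e-02 -7.4800e+01] F [-0.7 -0.5 -0.6] T [-0.07  0.01  0.02] w 85.5
```

View pics/c.png

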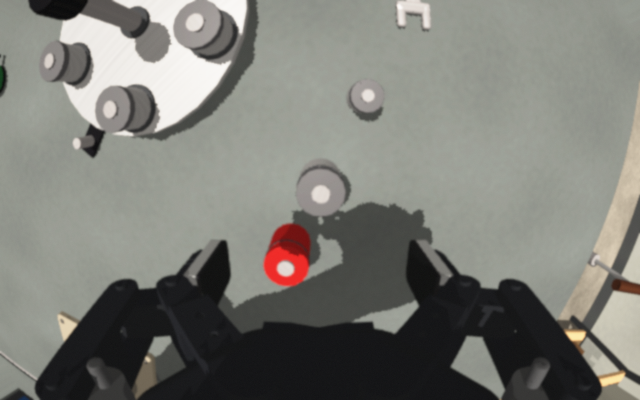

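The wrist view shows the target tin's lid at (321,190) with its button at (321,194). The red tin is at (287,267) and the small tin at (367,97). I'll turn these into positions.

```bash
cat >> h.py <<'E'
def fray(d,u,v,h):
    K=d["K"];P=d["pose"]; x=u-K[0,2];y=v-K[1,2];r=np.hypot(x,y);th=r/K[0,0]
    c=np.array([np.sin(th)*x/r,-np.sin(th)*y/r,-np.cos(th)]) if r>0 else np.array([0,0,-1.])
    q=P[:3,:3]@c;o=P[:3,3]; return o+q*(h-o[2])/q[2]
def button(d,u0,v0,r=14,thr=200):
    g=d["pixels"].min(-1); m=np.zeros_like(g); m[v0-r:v0+r,u0-r:u0+r]=(g[v0-r:v0+r,u0-r:u0+r]>thr)
    n,l,s,c=cv2.connectedComponentsWithStats(m); k=1+np.argmax(s[1:,4]); return c[k],s[k]
E
python3 - <<'E'
from h import *
d=dict(np.load("c.npz"));print(d["pose"].round(3).tolist(),d["pixels"][188:200,315:328].min(-1)[::3])
for nm,u,v,h in[("tin",321,194,67),("small",367,96,48),("t",112,109,82),("t1",195,23,82),("t2",52,62,82)]:
    try:c,s=button(d,u,v,thr=180);print(nm,c,s,fray(d,*c,h).round(1))
    except Exception as e:print(nm,e)
c=cv2.connectedComponentsWithStats
im=d["pixels"].astype(int);g=im.mean(-1)
print(im[185,290:350].mean(-1).astype(int), im[160:225,321].mean(-1).astype(int))
print(fray(d,321,190,64))
print("zmap",d["z_map"][190,321])
E
```

```text
[[0.263, 0.931, 0.253, 514.609], [-0.965, 0.254, 0.069, -265.492], [-0.0, -0.262, 0.965, 323.903], [0.0, 0.0, 0.0, 1.0]] [[205 213 217 217 215 213 213 213 212 212 208 195 176]
 [216 217 217 214 213 213 213 214 214 215 213 212 211]
 [217 216 215 213 213 213 213 214 213 213 212 213 214]
 [215 214 213 213 213 214 214 214 212 212 212 213 211]]
tin [320.33858268 193.83464567] [312 185  18  18 254] [ 448.5 -285.7   67. ]
small [367.81679389  94.94656489] [362  89  13  13 131] [ 542.1 -303.8   48. ]
t [109.10191083 108.98726115] [103 101  13  17 157] [479.1 -78.7  82. ]
t1 [194.00414938  21.73858921] [186  13  17  18 241] [ 566.  -146.4   82. ]
t2 [48.33333333 60.29761905] [45 54  8 14 84] [517.   24.8  82. ]
[162 162 162 161 159 154 142 136 142 147 150 148 148 149 149 149 148 147
 148 147 148 147 147 147 151 155 163 173 181 188 192 188 183 178 170 159
 148 145 145 146 145 145 146 146 146 147 146 145 147 146 146 144 139 123
  94  78  75  75  76  85] [139 138 138 133 120 103  91  86 101 126 145 150 151 151 151 151 150 150
 149 148 149 148 148 148 160 188 210 219 220 219 218 219 220 220 219 219
 220 221 221 220 220 216 202 177 155 145 144 143 143 143 143 143 142 142
 139 130 122 127 135 143 149 149 145 130 104]
[ 451.21929649 -285.54900445   64.        ]
zmap 266.122
```

```bash
python3 st.py 449.2 -284 26 -75
```

```text
t 2.8667 q [ 0.047  0.629  0.722  1.915 -0.567  0.811 -0.227] p [ 449.8 -282.9  181.7] rpy [-1.7994e+02  1.0000e-02 -7.4860e+01] F [ 0.5  0.2 -0.3] T [ 0.   -0.01 -0.01] w 85.5
shift [  1.    1.1 155.6] turn [-0.06  0.01  0.14]
```

>>> {"method": "arm_command", "body": {"rows": [[[1,1,35,0,0,0],[1,1,70,0,0,0],[1,1,105,0,0,0],[1,1,125,0,0,0],[1,1,140,0,0,0],[1,1,150,0,0,0],[1,1,155.5,0,0,0],[1,1,155.5,0,0,0]]]}}

```text
clock: 3.53
eef_pos: [448.5, -284.8, 25.4]
tool_rot: [3.141, 0.001, -1.309]
force: [-0.7, 0.4, 1.1]
width: 85.5
```

>>> {"method": "arm_command", "body": {"rows": [[[0,0,0,0,0,0],[0,0,0,0,0,0],[0,0,0,0,0,0],[0,0,0,0,0,0],[0,0,0,0,0,0],[0,0,0,0,0,0],[0,0,0,0,0,0],[0,0,0,0,0,0],[0,0,0,0,0,0],[0,0,0,0,0,0],[0,0,0,0,0,0],[0,0,0,0,0,0]]], "claw": -1}}

```text
clock: 4.53
eef_pos: [449.1, -285.2, 26.9]
tool_rot: [-3.14, -0.001, -1.31]
force: [-1.0, 0.9, 5.7]
width: 42.7
```

```bash
python3 st.py
python3 - <<'E'
from cell import get_image
import cv2,numpy as np
d=get_image("wrist");np.savez("d.npz",**d);cv2.imwrite("pics/d.png",d["pixels"][:,:,::-1])
E
```

```text
t 4.5333 q [ 0.213  0.842  0.471  2.002 -0.806  0.489 -0.026] p [ 449.1 -285.2   26.9] rpy [-1.7992e+02 -5.0000e-02 -7.5030e+01] F [-1.   0.9  5.7] T [ 0.12  0.15 -0.05] w 42.7
```

View pics/d.png

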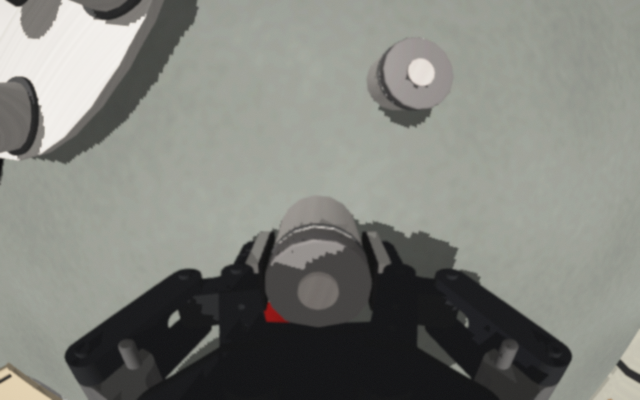

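```bash
python3 - <<'E'
from h import *
d=dict(np.load("d.npz"));print(fray(d,318,292,67+1).round(1),d["pixels"][280:306:4,300:340:5].min(-1))
E
python3 st.py 586 -27 236 -38
```

```text
[ 449.8 -285.6   68. ] [[ 78 105 108 108 105 106 105  82]
 [ 98 105 109 107 104 107 105 101]
 [106 108 109 107 106 107 105 106]
 [106 108 107 106 107 106 105 107]
 [104 108 106 105 106 106 106 107]
 [ 91 108 105 104 107 104 106  98]
 [ 67 103 105 106 107 105 105  68]]
t 4.5833 q [ 0.213  0.842  0.471  2.002 -0.806  0.489 -0.026] p [ 449.1 -285.2   26.9] rpy [-1.7992e+02 -5.0000e-02 -7.5030e+01] F [-0.5  1.5  5.3] T [ 0.1   0.07 -0.  ] w 42.7
shift [-213.9 -199.3 -209. ] turn [ -0.06  -0.08 -37.03]
```

>>> {"method": "arm_command", "body": {"rows": [[[0,0,-10,0,0,0],[0,0,-30,0,0,0],[0,0,-65,0,0,0],[0,0,-100,0,0,0],[0,0,-140,0,0,0],[0,0,-175,0,0,0],[0,0,-200,0,0,0],[0,0,-210,0,0,0],[0,0,-210,0,0,0]]]}}

```text
clock: 5.33
eef_pos: [449.4, -285.7, 238.3]
tool_rot: [-3.138, -0.003, -1.309]
force: [0.9, -0.8, -2.3]
width: 43.0
```

```bash
python3 st.py 586 -27 236 -38
```

```text
t 5.3333 q [-1.000e-03  5.620e-01  7.970e-01  1.855e+00 -4.970e-01  9.300e-01
 -2.850e-01] p [ 449.4 -285.7  238.3] rpy [-1.7978e+02 -1.7000e-01 -7.5030e+01] F [ 0.9 -0.8 -2.3] T [-0.03 -0.02 -0.01] w 43.0
shift [-214.6 -198.7    2.4] turn [ -0.15  -0.24 -37.03]
```

>>> {"method": "arm_command", "body": {"rows": [[[-214,-199,0,0,0,-37],[-214,-199,0,0,0,-37],[-214,-199,0,0,0,-37],[-214,-199,0,0,0,-37],[-214,-199,0,0,0,-37],[-214,-199,0,0,0,-37],[-214,-199,0,0,0,-37],[-214,-199,0,0,0,-37],[-214,-199,0,0,0,-37],[-214,-199,0,0,0,-37],[-214,-199,0,0,0,-37]]]}}

```text
clock: 6.25
eef_pos: [584.2, -28.7, 234.8]
tool_rot: [3.139, 0.001, -0.667]
force: [-1.3, -0.4, -1.5]
width: 42.6
```

```bash
python3 st.py
python3 - <<'E'
from cell import get_image
import cv2,numpy as np
d=get_image("wrist");np.savez("e.npz",**d);cv2.imwrite("pics/e.png",d["pixels"][:,:,::-1])
E
```

```text
t 6.25 q [-0.382  0.6    0.618  1.71  -0.408  0.965 -0.276] p [584.2 -28.7 234.8] rpy [ 1.7987e+02  7.0000e-02 -3.8200e+01] F [-1.3 -0.4 -1.5] T [-0.05 -0.    0.04] w 42.6
```

View pics/e.png

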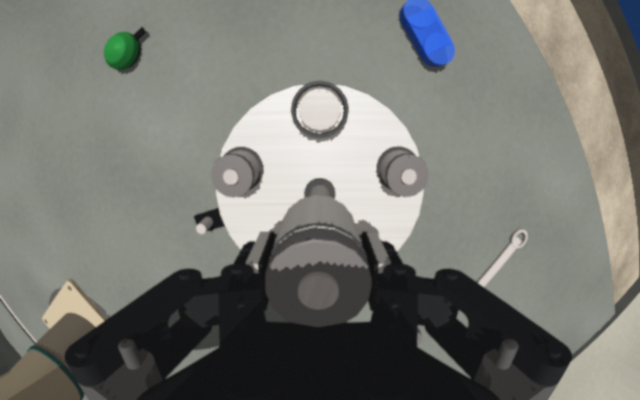

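The bay ring is at (320,110), with neighbouring tin buttons at (231,177) and (409,177). The pin top is at (201,229) and the held tin's button at (319,292).

Run:
```python
from h import *
d=dict(np.load("e.npz"));im=d["pixels"]
g=im.max(-1);m=np.zeros_like(g);m[70:150,280:360]=(g[70:150,280:360]<95)
n,l,s,c=cv2.connectedComponentsWithStats(m);k=1+np.argmax(s[1:,4]);print(s[k])
v,u=np.nonzero(l==k);e=cv2.fitEllipse(cv2.convexHull(np.stack([u,v],1).astype(np.float32)));print("ring outer",e,fray(d,*e[0],54).round(1),fray(d,*e[0],46).round(1))
q=np.zeros_like(g);q[70:150,280:360]=(im.min(-1)[70:150,280:360]>185)
cs,_=cv2.findContours(m,cv2.RETR_CCOMP,cv2.CHAIN_APPROX_NONE)
for c in cs:
  if len(c)>40:
    e=cv2.fitEllipse(c);print("cnt",len(c),e,fray(d,*e[0],54).round(1))
for nm,u,v in[("t0",409,177),("t3",231,177)]:
    c,s=button(d,u,v,r=11,thr=180);print(nm,c,s,fray(d,*c,82).round(1))
c,s=button(d,201,229,r=8,thr=180);print("pin",c,s,fray(d,*c,34).round(1))
print("button",fray(d,319,292,234.8+68-26.9).round(1))
```

```text
[293  82  54  56 532]
ring outer ((319.38446044921875, 109.52489471435547), (54.07344055175781, 55.33013153076172), 176.21620178222656) [628.4  24.3  54. ] [628.5  24.3  46. ]
cnt 154 ((319.4159240722656, 109.48014831542969), (53.37567901611328, 54.59205627441406), 177.91827392578125) [628.5  24.3  54. ]
cnt 140 ((319.1837158203125, 109.85693359375), (48.38990020751953, 50.19123077392578), 76.32098388671875) [628.   24.2  54. ]
t0 [408.85507246 176.2826087 ] [403 170  13  14 138] [659.2 -81.4  82. ]
t3 [230.02941176 176.68382353] [224 171  13  13 136] [518.2  28.7  82. ]
pin [200.43636364 228.52727273] [197 225   8   8  55] [424.7   5.7  34. ]
button [585.4 -29.2 275.9]
```

```bash
python3 st.py 627.8 24.5 110 -38
```

```text
t 6.3 q [-0.382  0.6    0.618  1.71  -0.408  0.965 -0.276] p [584.4 -28.8 235.2] rpy [ 1.7991e+02  5.0000e-02 -3.8230e+01] F [-1.   0.1 -2. ] T [ 0.03 -0.   -0.04] w 42.7
shift [  1.2 -69.  125.1] turn [ 0.09  0.05 -0.23]
```

>>> {"method": "arm_command", "body": {"rows": [[[0.6,-25,0,0.1,0,-0.2],[0.6,-50,0,0.1,0,-0.2],[1,-69,0,0.1,0,-0.2],[1,-69,30,0.1,0,-0.2],[1,-69,60,0.1,0,-0.2],[1,-69,90,0.1,0,-0.2],[1,-69,110,0.1,0,-0.2],[1,-69,125,0.1,0,-0.2],[1,-69,125,0.1,0,-0.2],[1,-69,125,0.1,0,-0.2]]]}}

```text
clock: 7.13
eef_pos: [628.2, 25.3, 110.4]
tool_rot: [-3.141, 0.001, -0.663]
force: [-0.4, -0.3, -1.0]
width: 42.8
```

```bash
python3 st.py 627.8 24.5 78 -38
python3 - <<'E'
from cell import get_image
import cv2,numpy as np
d=get_image("wrist");np.savez("f.npz",**d);cv2.imwrite("pics/f.png",d["pixels"][:,:,::-1])
E
```

```text
t 7.1333 q [-0.386  0.803  0.517  1.694 -0.527  0.787 -0.282] p [628.2  25.3 110.4] rpy [-1.7998e+02  5.0000e-02 -3.7980e+01] F [-0.4 -0.3 -1. ] T [-0.   -0.03  0.03] w 42.8
shift [ 0.2  0.9 32.4] turn [-0.02  0.05  0.02]
```

View pics/f.png

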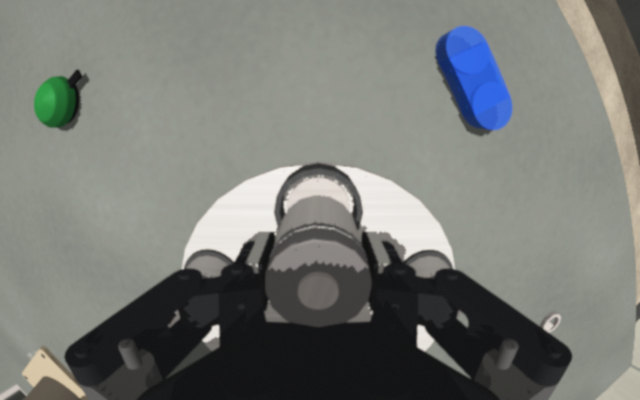

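The tin hangs over the ring at (319,200), laterally centred. Next I'll lower it gently.

>>> {"method": "arm_command", "body": {"rows": [[[0,0.8,8,0,0,0],[0,0.8,16,0,0,0],[0,0.8,22,0,0,0],[0,0.8,26,0,0,0],[0,0.8,30,0,0,0],[0,0.8,33,0,0,0],[0,0.8,35,0,0,0],[0,0.8,35,0,0,0]]]}}

```text
clock: 7.85
eef_pos: [628.2, 26.3, 75.3]
tool_rot: [-3.14, 0.001, -0.661]
force: [1.4, 0.4, -1.6]
width: 42.6
```

```bash
python3 st.py 627.8 24.5 65 -38
python3 - <<'E'
from cell import get_image
import cv2,numpy as np
d=get_image("wrist");np.savez("g.npz",**d);cv2.imwrite("pics/g.png",cv2.resize(d["pixels"][130:330,200:440,::-1],None,fx=3,fy=3))
E
```

```text
t 7.85 q [-0.369  0.848  0.484  1.712 -0.558  0.723 -0.257] p [628.2  26.3  75.3] rpy [-1.7992e+02  3.0000e-02 -3.7840e+01] F [ 1.4  0.4 -1.6] T [ 0.05  0.02 -0.03] w 42.6
shift [ 0.8  1.6 10.3] turn [-0.08  0.03  0.16]
```

View pics/g.png

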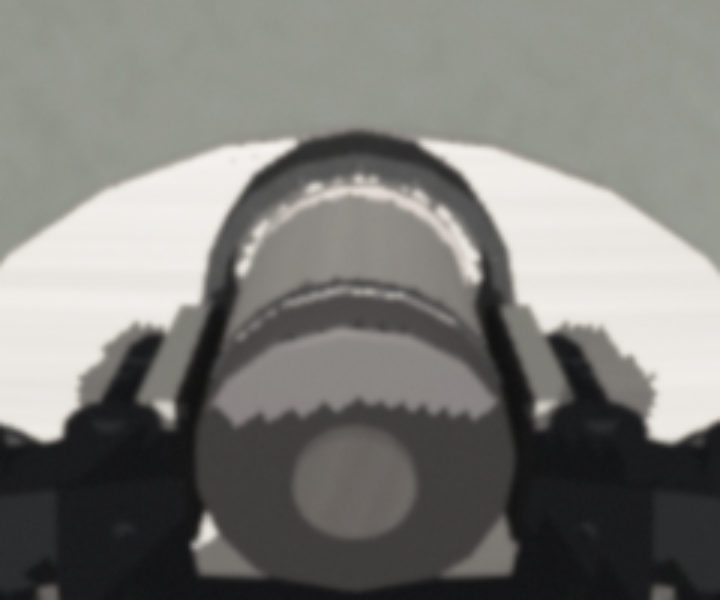

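>>> {"method": "arm_command", "body": {"rows": [[[0.4,1.2,0,0,0,0],[0.4,1.2,2,0,0,0],[0.4,1.2,4,0,0,0],[0.4,1.2,5,0,0,0],[0.4,1.2,6,0,0,0],[0.4,1.2,7,0,0,0],[0.4,1.2,7,0,0,0],[0.4,1.2,7,0,0,0]]]}}

```text
clock: 8.57
eef_pos: [628.3, 24.8, 69.2]
tool_rot: [-3.139, -0.001, -0.661]
force: [0.0, -0.8, 5.3]
width: 42.8
```

```bash
python3 st.py 627.8 24.5 65 -38
```

```text
t 8.5667 q [-0.363  0.855  0.478  1.716 -0.564  0.709 -0.25 ] p [628.3  24.8  69.2] rpy [-1.7988e+02 -5.0000e-02 -3.7860e+01] F [ 0.  -0.8  5.3] T [-0.16  0.13  0.03] w 42.8
shift [-0.3  0.6  4.2] turn [-0.12 -0.05  0.14]
```

>>> {"method": "arm_command", "body": {"rows": [[[0,0,1,0,0,0],[0,0,2,0,0,0],[0,0,3,0,0,0],[0,0,4,0,0,0],[0,0,4,0,0,0],[0,0,4,0,0,0]]]}}

```text
clock: 9.07
eef_pos: [628.4, 24.8, 65.4]
tool_rot: [-3.139, -0.001, -0.661]
force: [-0.9, -1.1, 7.2]
width: 42.9
```

>>> {"method": "arm_command", "body": {"rows": [[[0,0,0.5,0,0,0],[0,0,1,0,0,0],[0,0,1.5,0,0,0],[0,0,1.5,0,0,0],[0,0,1.5,0,0,0]]]}}

```text
clock: 9.48
eef_pos: [628.7, 24.6, 64.8]
tool_rot: [-3.139, -0.001, -0.661]
force: [-2.3, -0.5, 13.2]
width: 42.8
```

```bash
python3 st.py 627.8 24.5 65 -38
```

```text
t 9.4833 q [-0.36   0.861  0.473  1.717 -0.568  0.701 -0.246] p [628.7  24.6  64.8] rpy [-1.7983e+02 -8.0000e-02 -3.7890e+01] F [-2.3 -0.5 13.2] T [-0.17  0.57 -0.05] w 42.8
shift [-0.7  0.6 -0.2] turn [-0.17 -0.08  0.11]
```

>>> {"method": "arm_command", "body": {"rows": [[[0,0,0.7,0,0,0],[0,0,1.5,0,0,0],[0,0,2,0,0,0],[0,0,2,0,0,0],[0,0,2,0,0,0]]]}}

```text
clock: 9.9
eef_pos: [629.9, 23.8, 64.7]
tool_rot: [-3.137, -0.004, -0.662]
force: [-4.2, -1.1, 22.9]
width: 42.9
```

```bash
python3 st.py
```

```text
t 9.9 q [-0.359  0.861  0.473  1.717 -0.569  0.698 -0.245] p [629.9  23.8  64.7] rpy [-179.75   -0.22  -37.92] F [-4.2 -1.1 22.9] T [-0.25  1.01 -0.18] w 42.9
```

>>> {"method": "arm_command", "body": {"rows": [[[0,0,-1.5,0,0,0],[0,0,-1.5,0,0,0],[0,0,-1.5,0,0,0]]]}}

```text
clock: 10.15
eef_pos: [629.7, 23.9, 64.8]
tool_rot: [-3.138, -0.004, -0.661]
force: [-0.2, -1.6, 13.2]
width: 42.6
```

>>> {"method": "arm_command", "body": {"rows": [[[0,0,0,0,0,0],[0,0,0,0,0,0],[0,0,0,0,0,0],[0,0,0,0,0,0],[0,0,0,0,0,0],[0,0,0,0,0,0],[0,0,0,0,0,0],[0,0,0,0,0,0],[0,0,0,0,0,0],[0,0,0,0,0,0]]], "claw": 1}}

```text
clock: 10.98
eef_pos: [628.0, 25.1, 62.8]
tool_rot: [-3.14, -0.0, -0.66]
force: [0.4, -0.9, 0.1]
width: 85.2
```

```bash
python3 st.py
python3 - <<'E'
from cell import get_image
import cv2,numpy as np
d=get_image("wrist");np.savez("i.npz",**d);cv2.imwrite("pics/i.png",d["pixels"][:,:,::-1])
E
```

```text
t 10.9833 q [-0.36   0.863  0.472  1.718 -0.569  0.699 -0.246] p [628.   25.1  62.8] rpy [-179.9    -0.    -37.84] F [ 0.4 -0.9  0.1] T [ 0.05  0.   -0.06] w 85.2
```

View pics/i.png

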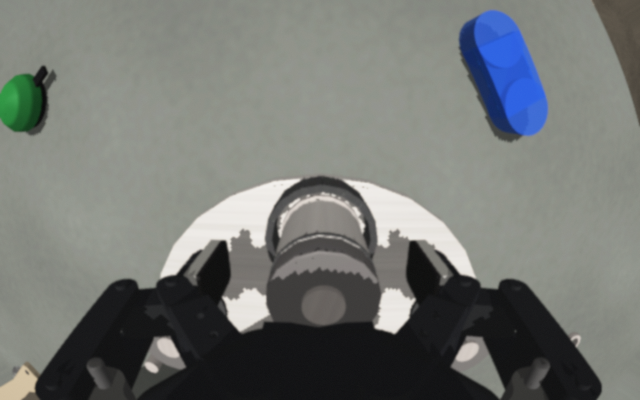

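The tin is released and upright in the ring at (320,240). I'll rise straight up.

>>> {"method": "arm_command", "body": {"rows": [[[0,0,-10,0,0,0],[0,0,-30,0,0,0],[0,0,-60,0,0,0],[0,0,-100,0,0,0],[0,0,-140,0,0,0],[0,0,-165,0,0,0],[0,0,-177,0,0,0],[0,0,-177,0,0,0]]]}}

```text
clock: 11.7
eef_pos: [629.5, 24.5, 243.5]
tool_rot: [-3.136, -0.005, -0.661]
force: [0.4, -0.4, -0.0]
width: 85.4
```

```bash
python3 st.py 569.8 -50.5 240 -58
```

```text
t 11.7 q [-0.44   0.653  0.616  1.581 -0.423  1.036 -0.366] p [629.5  24.5 243.5] rpy [-179.66   -0.27  -37.85] F [ 0.4 -0.4 -0. ] T [ 0.   -0.05  0.01] w 85.4
shift [-1.2 95.9  2.9] turn [-0.39 -0.21 20.15]
```

>>> {"method": "arm_command", "body": {"rows": [[[-0.4,32,0,0,0,7],[-0.8,64,0,0,0,14],[-1.2,96,0,0,0,20.1],[-1.2,96,0,0,0,20.1],[-1.2,96,0,0,0,20.1]]]}}

```text
clock: 12.12
eef_pos: [565.9, -51.7, 238.3]
tool_rot: [3.14, 0.002, -1.015]
force: [1.1, -0.5, -0.6]
width: 85.5
```

```bash
python3 st.py 569.8 -50.5 134 -58
python3 - <<'E'
from cell import get_image
import cv2,numpy as np
d=get_image("wrist");np.savez("j.npz",**d);cv2.imwrite("pics/j.png",d["pixels"][:,:,::-1])
E
```

```text
t 12.1167 q [-0.407  0.598  0.723  1.753 -0.468  0.972 -0.514] p [565.9 -51.7 238.3] rpy [ 1.7993e+02  1.2000e-01 -5.8140e+01] F [ 1.1 -0.5 -0.6] T [ 0.07 -0.03  0.03] w 85.5
shift [  1.3  -4.  104.3] turn [ 0.07  0.12 -0.14]
```

View pics/j.png

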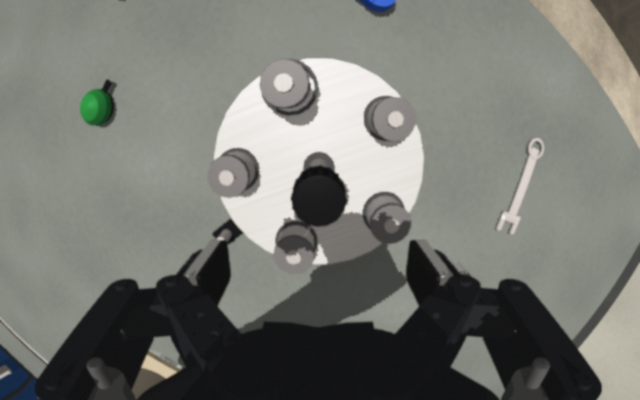

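The tin is seated in its bay at (287,85). The knob is at (320,196), the neighbouring tins are at (233,173) and (390,119), and the pin is partly hidden behind the finger.

Run:
```python
from h import *
d=dict(np.load("j.npz"));im=d["pixels"]
g=im.max(-1);m=np.zeros_like(g);m[160:232,285:355]=(g[160:232,285:355]<45)
n,l,s,c=cv2.connectedComponentsWithStats(m);k=1+np.argmax(s[1:,4]);v,u=np.nonzero(l==k)
e=cv2.fitEllipse(cv2.convexHull(np.stack([u,v],1).astype(np.float32)));print(s[k],e,fray(d,*e[0],171).round(1))
P={}
for nm,u,v,h in[("tin",283,82,113),("t3",227,178,82),("t0",396,119,82)]:
    c,s=button(d,u,v,r=13,thr=180);P[nm]=fray(d,*c,h);print(nm,c,s,P[nm].round(1))
for a in ([569.8,-50.5],):
  for n,p in P.items(): q=p[:2]-a;print(n,np.hypot(*q),np.rad2deg(np.arctan2(q[1],q[0])))
```

```text
[ 286  166   60   61 2472] ((315.4132080078125, 198.69712829589844), (54.14548110961914, 68.93035125732422), 36.13948059082031) [571.  -47.1 171. ]
tin [282.6754717   81.90943396] [274  73  18  19 265] [629.6  22.8 113. ]
t3 [225.79285714 177.35714286] [220 171  13  14 140] [519.6  29.2  82. ]
t0 [395.38993711 118.59119497] [389 112  14  14 159] [658.7 -83.2  82. ]
tin 94.57442593000744 50.81488579014058
t3 94.24559153109398 122.2105816175361
t0 94.71366811324562 -20.21743542460568
```

>>> {"method": "arm_command", "body": {"rows": [[[1.3,-3.5,20,0,0,0],[1.3,-3.5,50,0,0,0],[1.3,-3.5,75,0,0,0],[1.3,-3.5,92,0,0,0],[1.3,-3.5,100,0,0,0],[1.3,-3.5,104,0,0,0],[1.3,-3.5,104,0,0,0],[1.3,-3.5,104,0,0,0]]]}}

```text
clock: 12.83
eef_pos: [572.5, -49.2, 136.1]
tool_rot: [-3.139, -0.0, -1.011]
force: [0.1, -1.2, 1.0]
width: 85.6
```

```bash
python3 st.py 569.8 -50.5 134 -58
python3 - <<'E'
from cell import get_image
import cv2,numpy as np
d=get_image("wrist");np.savez("k.npz",**d);cv2.imwrite("pics/k.png",d["pixels"][:,:,::-1])
E
```

```text
t 12.8333 q [-0.341  0.725  0.617  1.837 -0.588  0.768 -0.418] p [572.5 -49.2 136.1] rpy [-179.86   -0.    -57.91] F [ 0.1 -1.2  1. ] T [ 0.01 -0.02 -0.07] w 85.6
shift [-0.3  2.9  2.1] turn [-0.14 -0.    0.09]
```

View pics/k.png

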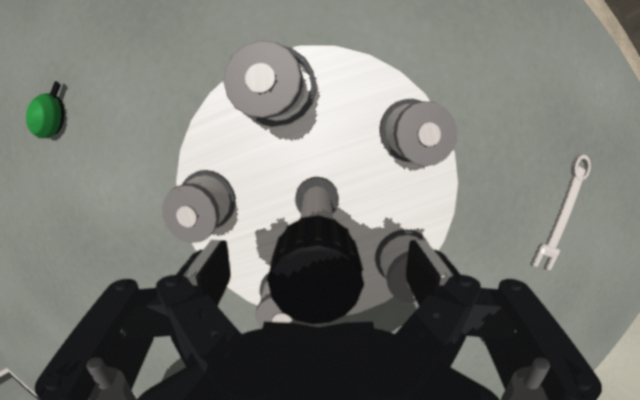

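>>> {"method": "arm_command", "body": {"rows": [[[-0.5,2.3,2,0,0,0],[-0.5,2.3,2,0,0,0],[-0.5,2.3,2,0,0,0]]]}}

```text
clock: 13.13
eef_pos: [569.6, -50.2, 134.2]
tool_rot: [-3.139, 0.0, -1.012]
force: [0.5, -0.1, 0.5]
width: 85.6
```

>>> {"method": "arm_command", "body": {"rows": [[[0,0,0,0,0,0],[0,0,0,0,0,0],[0,0,0,0,0,0],[0,0,0,0,0,0],[0,0,0,0,0,0],[0,0,0,0,0,0],[0,0,0,0,0,0],[0,0,0,0,0,0],[0,0,0,0,0,0],[0,0,0,0,0,0],[0,0,0,0,0,0],[0,0,0,0,0,0]]], "claw": -1}}

```text
clock: 14.13
eef_pos: [569.4, -49.8, 133.9]
tool_rot: [-3.14, 0.001, -1.011]
force: [-1.6, 2.0, 6.4]
width: 38.4
```

```bash
python3 st.py 570 -50.5 134 -58
python3 - <<'E'
from h import *
from cell import get_image
d=get_image("wrist");np.savez("l.npz",**d);cv2.imwrite("pics/l.png",d["pixels"][:,:,::-1])
E
```

```text
t 14.1333 q [-0.339  0.725  0.614  1.845 -0.591  0.761 -0.413] p [569.4 -49.8 133.9] rpy [-1.7989e+02  8.0000e-02 -5.7940e+01] F [-1.6  2.   6.4] T [ 0.26  0.4  -0.03] w 38.4
shift [ 0.9 -0.2 -0.1] turn [-0.11  0.08  0.05]
```

View pics/l.png

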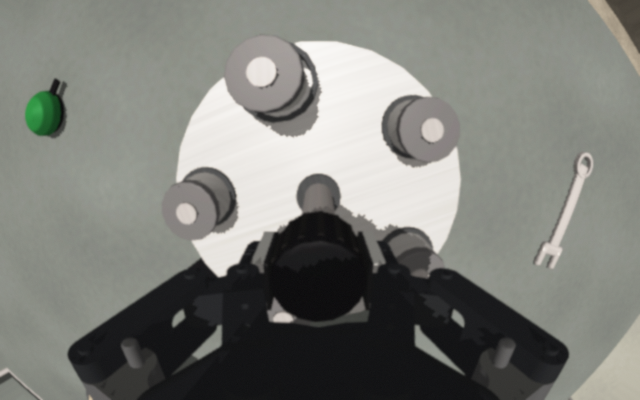

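>>> {"method": "arm_command", "body": {"rows": [[[0,0,0,0,0,-2],[0,0,0,0,0,-5],[0,0,0,0,0,-8],[0,0,0,0,0,-11],[0,0,0,0,0,-14],[0,0,0,0,0,-17],[0,0,0,0,0,-20],[0,0,0,0,0,-23],[0,0,0,0,0,-26],[0,0,0,0,0,-29],[0,0,0,0,0,-32],[0,0,0,0,0,-35],[0,0,0,0,0,-38],[0,0,0,0,0,-41],[0,0,0,0,0,-44],[0,0,0,0,0,-47],[0,0,0,0,0,-50],[0,0,0,0,0,-53],[0,0,0,0,0,-55],[0,0,0,0,0,-55]]]}}

```text
clock: 15.85
eef_pos: [569.6, -50.0, 133.9]
tool_rot: [-3.14, -0.001, -0.05]
force: [-0.9, 1.5, 6.2]
width: 38.8
```

```bash
python3 st.py 570 -50.5 134 49
python3 - <<'E'
from h import *
from cell import get_image
d=get_image("wrist");np.savez("m.npz",**d);cv2.imwrite("pics/m.png",d["pixels"][:,:,::-1])
E
```

```text
t 15.85 q [-0.178  0.668  0.342  1.84  -0.336  0.689  0.307] p [569.6 -50.  133.9] rpy [-1.7988e+02 -7.0000e-02 -2.8800e+00] F [-0.9  1.5  6.2] T [0.22 0.57 0.02] w 38.8
shift [ 0.4  0.5 -0.1] turn [ -0.08  -0.11 -51.88]
```

View pics/m.png

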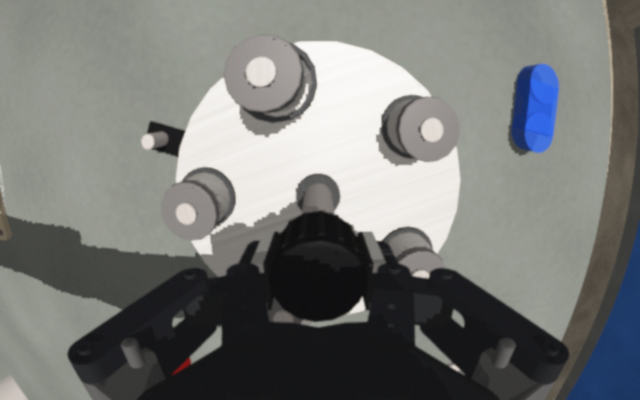

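The turntable moves with the gripper: the tin stays at (262,72). The pin is now visible, its top at (148,142).

```bash
cat > ang.py <<'E'
from h import *
import sys
def meas(d,pts):
    P={}
    for nm,(u,v,h) in pts.items():
        c,s=button(d,u,v,r=13 if nm!="pin" else 9,thr=175);P[nm]=fray(d,*c,h)[:2];print(nm,c.round(1),s,P[nm].round(1))
    return P
def ang(P,a):
    for n,p in P.items(): q=p-np.array(a);print(n,round(np.hypot(*q),1),round(np.rad2deg(np.arctan2(q[1],q[0])),2))
E
python3 - <<'E'
from ang import *
d=dict(np.load("m.npz"))
P=meas(d,dict(tin=(262,72,113),t3=(186,214,82),t0=(431,129,82),pin=(148,142,34)))
# axis from t3,t0 (144deg apart, 95 mm)
m=(P["t3"]+P["t0"])/2; v=P["t0"]-P["t3"]; n=np.array([-v[1],v[0]])/np.hypot(*v); 
a=m-n*95*np.cos(np.deg2rad(72)); print("axis",a, "chord",np.hypot(*v),180.7)
ang(P,a);ang(P,[569.8,-50.5]); ang(P,[569.6,-50])
E
```

```text
tin [261.1  71.1] [249  59  26  26 618] [545.1  40. ]
t3 [185.3 213.6] [176 204  20  20 313] [476.9 -45.9]
t0 [432.  129.4] [422 118  21  24 409] [647.6   3.6]
pin [147.1 141.3] [141 135  13  14 145] [424.6   5.6]
axis [570.43481705 -49.3525271 ] chord 177.8153301258012 180.7
tin 92.9 105.84
t3 93.6 177.9
t0 93.6 34.44
pin 155.8 159.34
tin 93.9 105.28
t3 93.0 177.18
t0 94.8 34.8
pin 155.7 158.86
tin 93.3 105.24
t3 92.8 177.48
t0 94.7 34.48
pin 155.3 159.0
```

>>> {"method": "arm_command", "body": {"rows": [[[0,0,0,0,0,-2],[0,0,0,0,0,-5],[0,0,0,0,0,-8],[0,0,0,0,0,-11],[0,0,0,0,0,-14],[0,0,0,0,0,-17],[0,0,0,0,0,-20],[0,0,0,0,0,-23],[0,0,0,0,0,-26],[0,0,0,0,0,-29],[0,0,0,0,0,-32],[0,0,0,0,0,-35],[0,0,0,0,0,-38],[0,0,0,0,0,-41],[0,0,0,0,0,-44],[0,0,0,0,0,-47],[0,0,0,0,0,-50],[0,0,0,0,0,-52.4],[0,0,0,0,0,-52.4],[0,0,0,0,0,-52.4]]]}}

```text
clock: 17.57
eef_pos: [569.8, -49.9, 133.9]
tool_rot: [3.141, -0.002, 0.863]
force: [-0.1, 1.2, 5.2]
width: 38.8
```

```bash
python3 st.py 570 -50.5 134 49
python3 - <<'E'
from h import *
from cell import get_image
for n in ("wrist","top","scene"):
    d=get_image(n);np.savez(f"n_{n}.npz",**d);cv2.imwrite(f"pics/n_{n}.png",d["pixels"][:,:,::-1] if n=="wrist" else cv2.resize(d["pixels"][110:290,200:440,::-1],None,fx=3,fy=3,interpolation=cv2.INTER_CUBIC))
E
```

```text
t 17.5667 q [-0.013  0.643  0.08   1.835 -0.081  0.665  0.978] p [569.8 -49.9 133.9] rpy [ 1.7999e+02 -1.3000e-01  4.9430e+01] F [-0.1  1.2  5.2] T [-0.06  0.51  0.07] w 38.8
shift [-0.4  0.5 -0.1] turn [ 0.01 -0.13  0.43]
```

View pics/n_wrist.png

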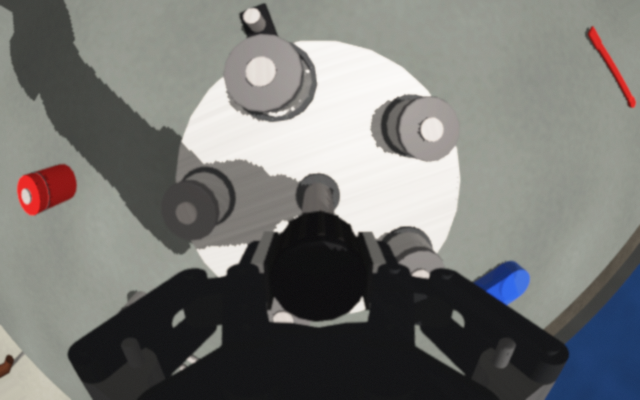

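View pics/n_top.png

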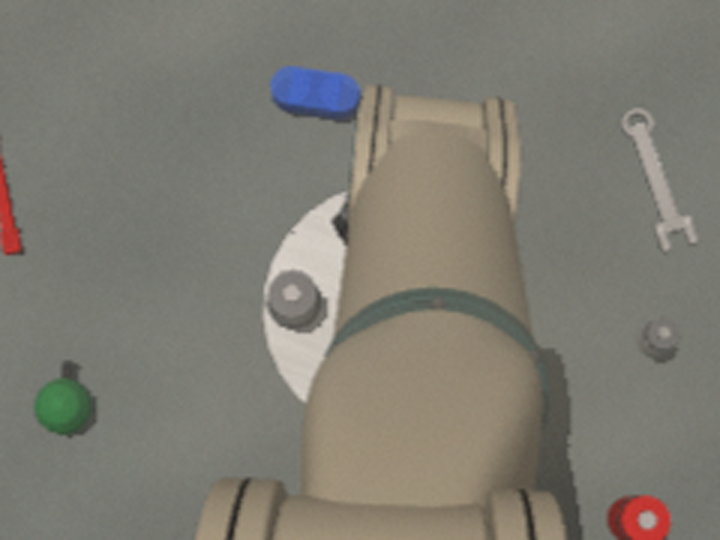

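View pics/n_scene.png

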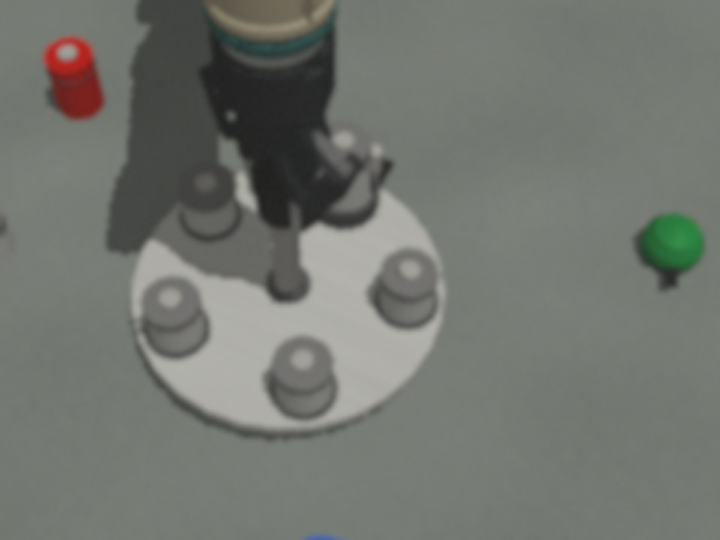

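Run:
```python
from ang import *
from scipy.optimize import least_squares
d=dict(np.load("n_wrist.npz"))
P=meas(d,dict(tin=(261,70,113),t0=(431,129,82),pin=(251,16,34)))
m=button(d,186,212,r=13,thr=108)  # shaded button
print(m); P["t3"]=fray(d,*m[0],82)[:2]; print(P["t3"])
ang(P,[569.8,-50.5]);ang(P,[570.2,-49.5])
# scene tins pattern fit
d=dict(np.load("n_scene.npz"));w=cloud(d);T=[]
# predicted positions bay angle 159 in scene frame (axis 572.4,-49.35)
q0=np.array([572.4,-49.35]);K=[]
for k in (72,-72,144,-144):
    a=np.deg2rad(159+k);c=q0+95*np.array([np.cos(a),np.sin(a)])
    mm=(np.hypot(w[...,0]-c[0],w[...,1]-c[1])<32)&(abs(w[...,2]-79)<9)
    v,u=np.nonzero(mm)
    if len(u)<100: print(k,len(u));continue
    e=cv2.fitEllipse(cv2.convexHull(np.stack([u,v],1).astype(np.float32)));p=ray(d,*e[0],79)[:2];print(k,len(u),p.round(1),np.rad2deg(np.arctan2(*(p-q0)[::-1]))-k, np.hypot(*(p-q0)))
```

```text
tin [260.5  70. ] [248  57  26  26 611] [483.1 -14.7]
t0 [432.1 129. ] [421 117  23  25 443] [575.1  44.2]
pin [251.3  15.4] [244   9  16  14 178] [424.8   5.6]Traceback (most recent call last):
  File "<stdin>", line 5, in <module>
  File "h.py", line 18, in button
    n,l,s,c=cv2.connectedComponentsWithStats(m); k=1+np.argmax(s[1:,4]); return c[k],s[k]
                                                     ~~~~~~~~~^^^^^^^^^
    return _wrapfunc(a, 'argmax', axis=axis, out=out, **kwds)
    return bound(*args, **kwds)
ValueError: attempt to get argmax of an empty sequence
```

Run:
```python
from ang import *
d=dict(np.load("n_wrist.npz"))
P=meas(d,dict(tin=(261,70,113),t0=(431,129,82),pin=(251,16,34)))
g=d["pixels"].min(-1);print(g[204:222:3,174:200:3])
m=button(d,186,212,r=13,thr=88); print(m); P["t3"]=fray(d,*m[0],82)[:2]; print(P["t3"])
v=P["t0"]-P["t3"]; n=np.array([-v[1],v[0]])/np.hypot(*v); a=(P["t3"]+P["t0"])/2-n*95*np.cos(np.deg2rad(72)); print("axis",a,np.hypot(*v))
ang(P,a);ang(P,[569.8,-50.5]);ang(P,[570.2,-49.5])
d=dict(np.load("n_scene.npz"));w=cloud(d)
q0=np.array([572.4,-49.35])
for k in (72,-72,144,-144):
    a=np.deg2rad(159+k);c=q0+95*np.array([np.cos(a),np.sin(a)])
    mm=(np.hypot(w[...,0]-c[0],w[...,1]-c[1])<32)&(abs(w[...,2]-79)<9)
    v,u=np.nonzero(mm)
    if len(u)<100: print(k,len(u));continue
    e=cv2.fitEllipse(cv2.convexHull(np.stack([u,v],1).astype(np.float32)));p=ray(d,*e[0],79)[:2];print(k,len(u),p.round(1),np.rad2deg(np.arctan2(*(p-q0)[::-1]))-k, np.hypot(*(p-q0)))
```

```text
tin [260.5  70. ] [248  57  26  26 611] [483.1 -14.7]
t0 [432.1 129. ] [421 117  23  25 443] [575.1  44.2]
pin [251.3  15.4] [244   9  16  14 178] [424.8   5.6]
[[ 64  69  90  99 102  95  77  65  64]
 [ 65  89 102 101 103 102  95  74  64]
 [ 67  98 102 102 102 104 102  88  65]
 [ 68 100 101 102 102 103 103  95  66]
 [ 65  93 101 101 102 102 104  95  66]
 [ 65  74 101 101 102 100 104  82  64]]
(array([185.67477204, 212.84802432]), array([176, 203,  20,  21, 329], dtype=int32))
[ 509.93605917 -120.69659435]
axis [569.83808651 -49.06858911] 177.27958937379813
tin 93.3 158.41
t0 93.4 86.74
pin 155.0 159.35
t3 93.4 -129.91
tin 93.8 157.58
t0 94.8 86.77
pin 155.5 158.85
t3 92.3 -130.46
tin 93.8 158.24
t0 93.8 86.98
pin 155.5 159.24
t3 93.3 -130.25
72 251 [ 513.  -121.4] -201.47523275477425 93.3853856621241
-72 288 [578.6  44.9] 158.21528459983222 94.4142053457161
144 302 [ 623.3 -128.6] -201.2614127143748 94.15749144931871
-144 324 [664.1 -25.8] 158.40343223138584 94.65491701732796
```

>>> {"method": "arm_command", "body": {"rows": [[[0,0,0,0,0,-0.4],[0,0,0,0,0,-0.7],[0,0,0,0,0,-0.7],[0,0,0,0,0,-0.7],[0,0,0,0,0,-0.7],[0,0,0,0,0,-0.7]]]}}

```text
clock: 18.22
eef_pos: [569.8, -49.9, 133.9]
tool_rot: [3.141, -0.002, 0.875]
force: [0.2, 1.6, 4.3]
width: 38.8
```

```bash
python3 st.py
python3 - <<'E'
from ang import *
from cell import get_image
from scipy.optimize import least_squares
d=get_image("wrist");cv2.imwrite("pics/o.png",d["pixels"][:,:,::-1])
P=meas(d,dict(tin=(261,70,113),t0=(431,129,82),pin=(251,16,34)))
m=button(d,186,212,r=13,thr=88);P["t3"]=fray(d,*m[0],82)[:2]
for a in ([569.8,-49.07],[570.2,-49.5]): ang(P,a)
d=get_image("scene");w=cloud(d);q0=np.array([572.4,-49.35]);T=[];K=[]
for k in (72,-72,144,-144):
    a=np.deg2rad(159+k);c=q0+95*np.array([np.cos(a),np.sin(a)])
    mm=(np.hypot(w[...,0]-c[0],w[...,1]-c[1])<32)&(abs(w[...,2]-79)<9)
    v,u=np.nonzero(mm);e=cv2.fitEllipse(cv2.convexHull(np.stack([u,v],1).astype(np.float32)));T.append(ray(d,*e[0],79)[:2]);K.append(np.deg2rad(k))
T=np.array(T);K=np.array(K)
s=least_squares(lambda q:(np.stack([q[0]+95*np.cos(q[2]+K),q[1]+95*np.sin(q[2]+K)],1)-T).ravel(),[572,-49,2.77]);q=s.x
p=np.array([426.8,6.3])-q[:2];print("scene",q[:2],np.rad2deg(q[2]),"ptr",np.rad2deg(np.arctan2(p[1],p[0])),s.fun.round(1))
E
```

```text
t 18.2167 q [-0.011  0.643  0.077  1.835 -0.078  0.665  0.987] p [569.8 -49.9 133.9] rpy [ 1.7998e+02 -1.2000e-01  5.0120e+01] F [0.2 1.6 4.3] T [-0.08  0.45  0.09] w 38.8
tin [260.5  70.1] [248  57  26  26 615] [482.7 -15.8]
t0 [432.2 129.2] [421 117  23  25 444] [574.1  44.1]
pin [253.   14.5] [246   8  14  14 169] [424.6   5.3]
tin 93.2 159.1
t0 93.3 87.34
pin 155.1 159.48
t3 93.3 -129.21
tin 93.8 158.94
t0 93.7 87.59
pin 155.6 159.38
t3 93.3 -129.56
scene [572.72330892 -49.10657187] 158.98655111760917 ptr 159.208404858135 [-0.8 -0.4 -0.4  0.9  0.3 -0.7  0.8  0.2]
```

View pics/o.png

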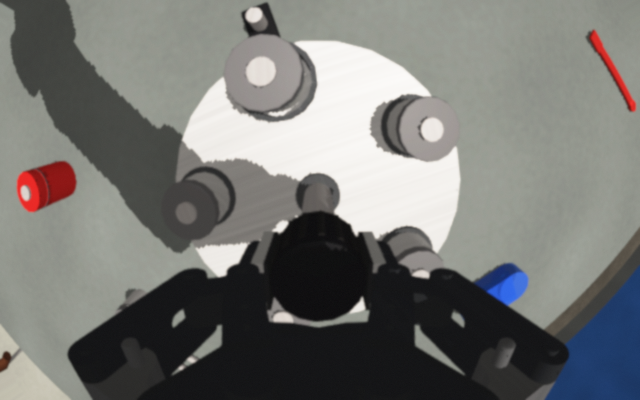

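>>> {"method": "arm_command", "body": {"rows": [[[0,0,0,0,0,-0.3],[0,0,0,0,0,-0.3],[0,0,0,0,0,-0.3],[0,0,0,0,0,-0.3],[0,0,0,0,0,-0.3],[0,0,0,0,0,-0.3],[0,0,0,0,0,-0.3],[0,0,0,0,0,-0.3]]]}}

```text
clock: 18.98
eef_pos: [569.8, -49.9, 133.9]
tool_rot: [3.141, -0.002, 0.88]
force: [-0.6, 1.2, 6.2]
width: 38.8
```

```bash
python3 st.py; python3 -c "
from cell import order;print(order.finish_job())"
```

```text
t 18.9833 q [-0.01   0.643  0.076  1.835 -0.076  0.664  0.991] p [569.8 -49.9 133.9] rpy [ 1.7998e+02 -1.2000e-01  5.0420e+01] F [-0.6  1.2  6.2] T [-0.03  0.52  0.08] w 38.8
the job is handed in; nothing more can be done
None
```

The job is handed in at about 19 s, with the tin loaded and the carousel turned to the pointer; no verdict was reported.

- **Loading:** I gripped the larger grey tin, put it upright into the empty bay and pushed until the sprung pad bottomed. Downward travel stopped at TCP z = 64.7 mm, against 64.9 mm predicted for full depression, while the force rose to about 23 N. I released it there, and the wrist image showed it upright in its ring.
- **Turning:** I gripped the knob (finger opening 38.8 mm) and turned it about 108° anticlockwise. I finished still holding it.
- **Final checks:** The last camera check put the bay 0.2° short of the pointer by the scene view, and the tin about 0.4° short by the wrist view. I then turned a last 0.3° and did not measure again by camera.
- **Disagreements:** The fixed cameras differed from the wrist camera by 2–5 mm in y, so I trusted the wrist view. The bay also ended about 1° behind what the gripper's turn predicted, and I corrected that from the images.
- **Other objects:** I did not touch the bell, tire lever, spanner or blue box, and ran no separate position check on them.

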